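# Third hand: hold a bearing block against the swing stop for bolting

## Robot

A 6-joint arm with a two-finger parallel gripper is mounted at the origin on the work surface. World frame = base frame: x ahead of the robot, y to its left, z up, the work surface at z = 0. Lengths are in mm, angles in degrees, forces in N, time in s.
With the tool pointing down it reaches from about 325 to 750 mm from the base axis. Payload 7.6 kg.
Tool frame: the origin (TCP) lies at the very end of the fingers, on their centre line; the grasp point (between the pads) lies behind it (robot.hold_point_z is the z of the grasp point in the tool frame, in mm); z points along the fingers, y is the line along which they close (so a half turn about z gives the same grasp; the last joint's range is limited). The gripper opens to 85 mm and grips with 20 to 120 N. Pads are 22 mm wide; open, the fingers measure 114 mm over their backs; the gripper's body (76 mm by 85 mm) begins 54 mm behind the grasp point. The pads swing forward as they close: fully open they stand 13 mm farther back than shut.
Start: joints at [-4.028, 2.991, 80.254, -0, 96.75, -4.028], TCP at [525.023, 0.021, 200.223] pointing down, gripper open.
Joint ranges: [-166.34, 166.34], [-52.06, 124.39], [6.96, 135.62], [-60.46, 240.46], [14.63, 156.25], [-167.68, 167.68]. Speed limits (degrees/s): [147.25, 147.25, 172.46, 180, 180, 180].

## Interface

Orientations are given as a 3x3 rotation matrix whose columns are the frame's x, y, z axes.
In Python, from workcell import telemetry, imaging, robot, spotter gives the robot as it stands. The module is installed in compiled form; this text tells all that it offers.
- The arm moves only by the tool arm_command, never from a script. Its arguments are lists of equal length, an entry for each row: "gripper": the finger opening in mm, from 0 to 85.4; "xyz": the shift along the tool's x, y, z in mm, a list of three; "yaw": the turn about the tool's z in degrees. In form: {"gripper": [gripper, ...], "xyz": [[dx, dy, dz], ...], "yaw": [yaw, ...]}. A call has 1 to 8 rows; each row shifts and turns the commanded pose from where the row before left it, along the tool's axes as they then stand; what a row does not reach is not made up. A row lasts 1/8 s, in which the tool goes at most 62.5 mm and 10.7 degrees, less where a joint would pass 70% of its speed; a pose out of reach is approached as far as the arm can. A call with a gripper value outside its range is refused whole. The fingers move at their own pace and stop on an object; "grip_force" is the grip in N (left out, the last holds). Time passes only in rows, so rows that do not move let the fingers close. It gives the time, the measured TCP pose, the force, the opening and the grip force at its end, in the units of the state.
- telemetry.state(): the state, without advancing time (a new reading comes with each control period).
- imaging.grab_frame(name): name is "scene" or "side" or "wrist"; returns a dict with "pixels" (400x640x3 uint8, blue, green, red), "mtx" (3x3 intrinsics, pixels), "R" (3x3) and "t" (3): a world point X has camera coordinates R X + t. Camera axes: x right, y down, z forward; pixel columns grow to the right and rows downward; lengths in mm; the calibration is good to about 2 mm. The wrist camera is an equidistant fisheye: a pixel r from the principal point sees the ray r / f radians off the axis. A picture is of the moment at which its call begins. There is no depth.
- robot.sign_off(): hands the job in; it is judged then, once.
Trained networks look in a picture, given as the dict that the camera call returned (one of the last four; its "shot" number tells which), for a name from the list of things; names that differ only in an ending like _2 or _b are one class to them, and where a whole thing is asked for, a point or a joint stands for the part that bears it (a point fixed in the world has none). Each returns a list of dicts, best first, with "confidence" (0 to 1); they miss things now and then, are a little off and sometimes report something else, mostly with a low value. They report only what shows in the picture. A call takes as long as a camera call. They do not tell look-alikes from the thing itself.
- spotter.find_in(picture, target): "rect" ([left, top, right, bottom] in pixels, round what is visible of it).
- spotter.tip_of(picture, target): "at" ([column, row] in pixels: a listed point, or the origin of a listed thing).
The state is a dict: "time": time; "joint_positions": joint angles; "joint_velocities": joint speeds; "joint_efforts": joint torques, N m; "tcp_pos": TCP position; "ee_rot": TCP orientation; "force": force on the tool from outside, world axes, zero at the start; "torque": the same for the moment, N m; "opening": opening from 0.0 (shut) to 1.0 (fully open); "grasp_force": force on a finger pad.
Only numpy, scipy, OpenCV 4.12 (cv2) and the standard library are available. Lean on these libraries where they do the work, as an engineer would, in place of code of your own. Each camera call takes 0.05 s, during which the arm holds its last target. There are 200 camera calls.

## Task

Swing the stop arm out across the fixture plate until it clicks home, then stand the aluminium bearing block foot-down on the plate in front of the stop's black pad, square to the pad and centred on it. Press the block against the pad until the red band on the sprung plunger is about half covered (roughly 10 N), never bottoming the plunger, and finish while still holding it steadily like that, so that a colleague can bolt it down. Leave the coupling, the pulley and the clamp block where they are.

Things in the scene. Friction and masses are not known exactly. Their poses are not given: they have to be found in the camera images.
- plate: Fixed steel fixture plate 200 (x) x 260 (y) x 12 mm, with two rows of tapped holes along y at x = -36 and x = +26 mm. Origin: centre of its underside, on the work surface, z up. The block is pressed towards the plate's +y. The stop arm's vertical pivot stands on the plate at x = +70, y = +70 mm. A dark end stop 34 mm high at x = -55, y = +86 mm marks the arm's home.
- stop_arm (a joint): Hinge of the swing stop arm. 0 rad = folded: bar pointing from the pivot to the plate's -y, pad facing the plate's +x. Swings clockwise seen from above to 1.571 rad = home: bar pointing to the plate's -x, pad facing its -y. Turns lightly (0.03 Nm, stays where left); at 1.45 to 1.53 rad a lug rides over a sprung ball in the plate (about 3 N at the pin; push on to the end), then snaps home and is trapped.
- pivot (a point): Point on the stop arm's vertical pivot axis, on the plate's top face (12 mm up). The arm is an aluminium bar 20 mm wide, 24 mm high, underside 20 mm and top 44 mm above the work surface, reaching 136 mm from the pivot; its round hub is 32 mm across and 48 mm high.
- pin (a point): Centre of the top end of the red upright pin by which the arm is swung: 16 mm in diameter, 48 mm tall above the bar, its top 92 mm above the work surface, 125 mm from the pivot axis along the bar. Round, so it can turn between the fingers.
- plunger (a joint): Travel of the sprung plunger in the stop arm, m: 0 = fully out, 0.018 = bottomed. Its red band (12 mm diameter, 18 mm long) shows between the dark boss on the arm and the black pad, and disappears into the boss as it is pressed. Spring force = 4 N + 0.8 N per mm of travel (about 11 N half way).
- pad: Black pad on the plunger's end, 40 mm wide (x), 8 mm thick (y), 18 mm tall (z), centre 32 mm above the work surface, 75 mm from the pivot along the bar. Origin: centre of its pressing face, which faces its own -y; moves with the plunger. With the arm home its axes are parallel to the plate's and, plunger out, its face is 51 mm to the plate's -y of the bar's centre line.
- block: Loose aluminium bearing block, about 0.3 kg, standing upright among the loose parts. Foot 76 (x) x 30 (y) x 12 mm high, a dark bolt hole in each end; above it an upright 50 (x) x 30 (y) mm up to 70 mm high, with a dark bore in both flat faces (+y, -y), 48 mm up. Same either way round. Origin: centre of the foot's underside, z up. One flat face goes against the pad.
- coupling: Bystander: upright shaft coupling, 40 mm diameter, 50 mm tall, aluminium with a red ring. Origin: centre of underside.
- pulley: Bystander: white pulley lying flat, 62 mm diameter, 32 mm tall. Origin: centre of underside.
- clamp_block: Bystander: plain brass-coloured clamp block 45 (x) x 22 (y) x 55 mm with a screw head on top (61 mm in all). Origin: centre of underside.
Mind the look-alikes: they are no part of the job. What is shaped like the block but purple is not meant.

How it is judged (in metres and radians):
On the way, in this order (a step that is already met when the one before it is completed fails the run):
1. the stop arm is swung out to its home end, while the block is still well away from the pad (over 60 mm) (value of joint stop_arm above 1.545 rad and horizontal distance between block and pad above 0.06 m), for 0.2 s.
2. the block, standing square on the plate, is pressed on the pad with 6 to 15 N for a second (contact force between block and pad between 6 and 15 N and value of joint stop_arm above 1.545 rad and z of block in the frame of plate between 0.0085 and 0.0155 m and x of block in the frame of pad between -0.007 and 0.007 m and angle between the y axis of block and the y axis of plate, either way round below 0.09 rad and angle between block's own z axis and vertical below 0.07 rad and contact force between the fingers and block above 3 N), for 1 s.
At the end, for the whole second after the job is handed in: Stop arm home (over 1.545 rad). Block foot-down on the plate (within 3.5 mm, tilt under 0.07 rad), square within 0.09 rad, centred on the pad within 7 mm, pressing the pad with 6 to 15 N, at rest, held by the fingers (over 3 N) through the last second. Bystanders within 30 mm of their starts (all of step 2 and linear speed of block below 0.01 m/s and distance of each of coupling, pulley, clamp_block from where it was at the start of the episode below 0.03 m); the arm keeps its last pose, push and grip.
It fails at once if the plunger is bottomed (value of joint plunger above 0.0172 m).
It fails at once if the coupling is disturbed (distance of coupling from where it was at the start of the episode above 0.03 m or angle between coupling's own z axis and vertical above 0.5 rad).
It fails at once if the pulley is disturbed (distance of pulley from where it was at the start of the episode above 0.03 m or angle between pulley's own z axis and vertical above 0.5 rad).
It fails at once if the clamp block is disturbed (distance of clamp_block from where it was at the start of the episode above 0.03 m or angle between clamp_block's own z axis and vertical above 0.5 rad).
It also fails if it takes over 64 s, if anything falls off the work surface, if the arm or the gripper's body presses on something with over 40 N, if the wrist force passes 120 N, or if a joint passes its speed limit or range.

## Working session

There is one attempt and no reset: what is moved stays moved. The work goes in short steps, Python scripts to look and compute and a tool call to move; the robot and the scene stay as the last step left them, time stands still between calls to the robot, and variables do not carry over. Pictures are saved under pics/ and viewed, at most 10 in all, crops included, and the job is handed in when it is done.

Besides the shell and the picture viewer there is one more tool, called after "Call:" as a command line: name --pt "numbers of a row" for each row, then --argument value for the rest. arm_command: Moves the arm, as the interface text tells. Its arguments: {"type":"object","properties":{"gripper":{"type":"array","items":{"type":"number"}},"xyz":{"type":"array","items":{"type":"array","items":{"type":"number"}}},"yaw":{"type":"array","items":{"type":"number"}},"grip_force":{"type":"number"}},"required":["gripper","xyz","yaw"]}

```bash
mkdir -p pics
cat > h.py <<'E'
import numpy as np, cv2
from workcell import telemetry, imaging, robot, spotter
def ray(p,uv):
    K=np.array(p["mtx"]);R=np.array(p["R"]);t=np.array(p["t"])
    d=R.T@np.array([(uv[0]-K[0,2])/K[0,0],(uv[1]-K[1,2])/K[1,1],1.]);return -R.T@t,d
def at_z(p,uv,z):
    c,d=ray(p,uv);return c+d*(z-c[2])/d[2]
def proj(p,X):
    K=np.array(p["mtx"]);x=np.array(p["R"])@np.array(X,float)+np.array(p["t"]);x=K@x;return x[:2]/x[2]
E
python3 - <<'E'
from h import *
P={}
for n in("scene","side"):
    p=imaging.grab_frame(n);P[n]=p;cv2.imwrite(f"pics/{n}0.png",p["pixels"])
    c,_=ray(p,(0,0));print(n,c.round())
    for t,z in(("plate",0),("pivot",12),("pin",92),("pad",32),("block",0),("coupling",0),("pulley",0),("clamp_block",0)):
        for r in spotter.tip_of(p,t)[:3]:
            print(t,np.round(r["at"]),round(r["confidence"],2),at_z(p,r["at"],z).round(1))
s=telemetry.state();print(s["time"],s["ee_rot"],robot.hold_point_z)
E
```

```text
scene [1244. -316.  671.]
plate [410. 226.] 0.7 [547.8 138.7   0. ]
pivot [451. 236.] 0.72 [622.3 196.7  12. ]
pivot [198. 238.] 0.46 [ 426.5 -328.9   12. ]
pivot [266. 230.] 0.4 [ 451.8 -179.3   12. ]
pin [400. 212.] 0.77 [593.1  79.2  92. ]
pad [420. 249.] 0.67 [652.8  99.9  32. ]
block [266. 227.] 0.73 [ 427.7 -175.3    0. ]
block [305. 209.] 0.59 [394.6 -68.8   0. ]
coupling [198. 286.] 0.69 [ 559.6 -349.9    0. ]
clamp_block [201. 240.] 0.77 [ 418.8 -324.9    0. ]
side [ 439. -691.  703.]
plate [314. 172.] 0.62 [548.1 141.4   0. ]
pivot [347. 152.] 0.89 [635.7 192.   12. ]
pin [339. 156.] 0.61 [592.7  80.6  92. ]
pad [363. 165.] 0.56 [657.7 115.9  32. ]
block [274. 289.] 0.98 [ 431.  -178.8    0. ]
block [248. 247.] 0.7 [386.3 -71.6   0. ]
coupling [356. 370.] 0.56 [ 551.  -354.2    0. ]
pulley [369. 285.] 0.77 [ 605.8 -193.3    0. ]
pulley [347. 153.] 0.55 [638.3 205.8   0. ]
clamp_block [265. 364.] 0.97 [ 407.9 -323.6    0. ]
0.9 [[-2.24007440e-05  9.99999995e-01  1.01307694e-04]
 [ 1.00000000e+00  2.24022637e-05 -1.50005583e-05]
 [-1.50028277e-05  1.01307358e-04 -9.99999995e-01]] -18.700000000000003
```

View pics/scene0.png

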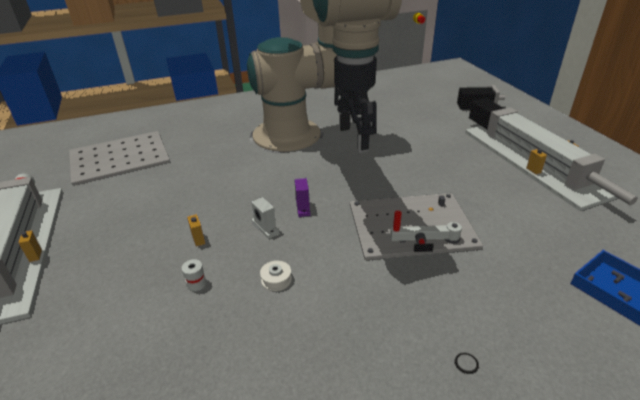

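View pics/side0.png

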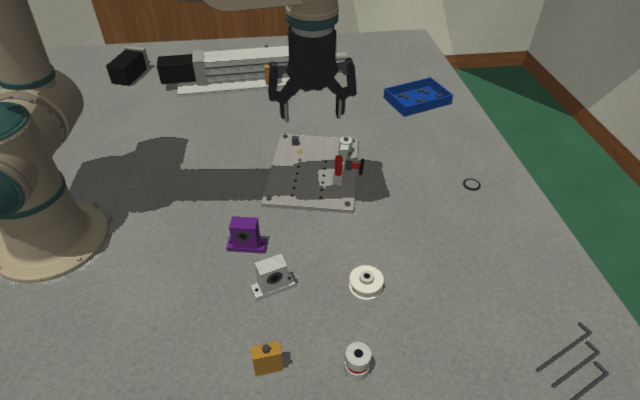

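The scene view shows the grey block at (264,215) and the purple look-alike at (303,197). The plate is at (415,225) with the red pin at (397,220). In the side view the block is at (273,277) and the plate spans (263–358, 135–210). Next I'll measure the plate and block yaw on enlarged crops.

Run:
```python
from h import *
a=cv2.imread("pics/side0.png")
c1=cv2.resize(a[125:220,255:375],None,fx=5,fy=5,interpolation=cv2.INTER_CUBIC)
c2=cv2.resize(a[250:303,245:303],None,fx=3.4,fy=3.4,interpolation=cv2.INTER_CUBIC)
m=np.zeros((475,800,3),np.uint8);m[:475,:600]=c1;m[:c2.shape[0],600:600+c2.shape[1]]=c2
cv2.imwrite("pics/crop1.png",m)
```

```text
(no output)
```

View pics/crop1.png

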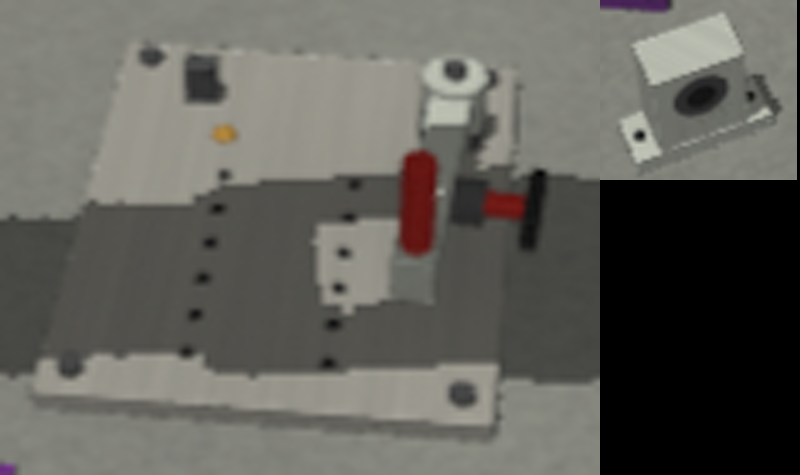

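The crop shows the plate corners, the hub at (456,70), the pin top at (420,160), the orange ball at (223,133), and the block turned by roughly 20°.

Run:
```python
from h import *
p=imaging.grab_frame("side")
f=lambda u,v:(255+(u+.5)/5-.5,125+(v+.5)/5-.5)
C=[at_z(p,f(*q),12)[:2] for q in((132,42),(518,70),(495,428),(35,393))]
print(np.round(C,1)); C=np.array(C)
# rigid fit
M=np.array([[-100,130],[100,130],[100,-130],[-100,-130]],float)
D=C-C.mean(0);th=np.arctan2((M[:,0]*D[:,1]-M[:,1]*D[:,0]).sum(),(M*D).sum())
print("plate",C.mean(0),np.degrees(th))
R=np.array([[np.cos(th),-np.sin(th)],[np.sin(th),np.cos(th)]])
print("res",(D-M@R.T).round(1))
w=lambda x,y:C.mean(0)+R@[x,y]
print("pivot",w(70,70))
for z in(48,60): print("hub",z,at_z(p,f(456,70),z))
print("pin",at_z(p,f(420,162),92))
g=lambda u,v:(245+(u-600+.5)/3.4-.5,250+(v+.5)/3.4-.5)
a,b=[at_z(p,g(*q),0)[:2] for q in((640,165),(777,122))]
print("foot front",a,b,np.linalg.norm(b-a),np.degrees(np.arctan2(*(b-a)[::-1])))
t=[at_z(p,g(*q),70)[:2] for q in((633,44),(726,13),(744,52),(651,85))]
t=np.array(t);print("top",t.round(1),t.mean(0),np.degrees(np.arctan2(*(t[1]-t[0])[::-1])),np.degrees(np.arctan2(*(t[2]-t[3])[::-1])))
```

```text
[[481.6 292.3]
 [673.3 244. ]
 [612.6  -8.3]
 [420.1  38.4]]
plate [546.89699513 141.60042661] -13.688711555762858
res [[ 1.1  0.8]
 [-1.5 -0.2]
 [-0.7  0.1]
 [ 1.2 -0.6]]
pivot [631.47396939 193.04685919]
hub 48 [631.49071072 198.93616001  48.        ]
hub 60 [627.95673024 182.61916878  60.        ]
pin [591.41714306  75.51525287  92.        ]
foot front [ 398.80363141 -195.55578977] [ 473.47362836 -177.61420922] 76.7952391570453 13.510809755095105
top [[ 402.1 -170.7]
 [ 450.8 -156.4]
 [ 457.8 -183.4]
 [ 410.1 -198. ]] [ 430.1972447  -177.12858167] 16.349752207115284 17.100932091174208
```

Plate yaw is about −13.7° and its centre is (547,141.5). The pivot is at (631.5,193) and the pin at (592,77), with a pin radius of 124 mm (should be 125). The block is at about (430,−178), yaw about 16°. First I move over the pin.

Call:
arm_command --gripper '[50,50,50,50,50,50,50]' --pt "26 22 0" --pt "26 23 0" --pt "25 22 10" --pt "0 0 40" --pt "0 0 40" --pt "0 0 30" --pt "0 0 20" --yaw '[0,0,0,0,0,0,0]'

```text
time: 1.82
tcp_pos: [591.4, 77.0, 58.5]
ee_rot: [[-0.0, 1.0, -0.002], [1.0, 0.0, -0.0], [-0.0, -0.002, -1.0]]
force: [-0.6, -0.4, 0.2]
opening: 0.586
grasp_force: 0.0
```

Call:
arm_command --gripper '[0,0,0,0,0,0]' --pt "0 0 5" --pt "0 0 0" --pt "0 0 0" --pt "0 0 0" --pt "0 0 0" --pt "0 0 0" --yaw '[0,0,0,0,0,0]' --grip_force 30

```text
time: 2.58
tcp_pos: [592.5, 77.0, 56.0]
ee_rot: [[0.0, 1.0, 0.002], [1.0, -0.0, -0.0], [-0.0, 0.002, -1.0]]
force: [0.4, -1.0, 2.1]
opening: 0.154
grasp_force: 29.7
```

Run:
```python
import numpy as np
pv=np.array([631.5,193]);s=np.array([592.5,77])-pv
a0=np.degrees(np.arctan2(s[1],s[0]))
A=np.linspace(a0,-193.7,17);r=np.linspace(np.hypot(*s),124.5,17)
P=pv+np.c_[r*np.cos(np.radians(A)),r*np.sin(np.radians(A))]
print(a0,P[-1]);print(np.diff(P,axis=0)[:,::-1].round(1).tolist())
```

```text
-108.58299960326636 [510.54213456 222.48634919]
[[4.0, -10.6], [5.0, -10.2], [5.9, -9.7], [6.8, -9.2], [7.6, -8.5], [8.4, -7.8], [9.1, -7.0], [9.7, -6.1], [10.2, -5.2], [10.7, -4.2], [11.0, -3.2], [11.3, -2.2], [11.5, -1.1], [11.5, -0.1], [11.5, 1.0], [11.4, 2.1]]
```

Call:
arm_command --gripper '[0,0,0,0,0,0,0,0]' --pt "4 -10.6 0" --pt "5 -10.2 0" --pt "5.9 -9.7 0" --pt "6.8 -9.2 0" --pt "7.6 -8.5 0" --pt "8.4 -7.8 0" --pt "9.1 -7 0" --pt "9.7 -6.1 0" --yaw '[0,0,0,0,0,0,0,0]'

```text
time: 3.58
tcp_pos: [521.9, 133.5, 55.8]
ee_rot: [[-0.0, 1.0, -0.001], [1.0, 0.0, -0.001], [-0.001, -0.001, -1.0]]
force: [-0.7, -1.6, 6.9]
opening: 0.155
grasp_force: 30.5
```

Call:
arm_command --gripper '[0,0,0,0,0,0,0]' --pt "10.2 -5.2 0" --pt "10.7 -4.2 0" --pt "11 -3.2 0" --pt "11.3 -2.2 0" --pt "11.5 -1.1 0" --pt "11.5 0 0" --pt "11 1 0" --yaw '[0,0,0,0,0,0,0]'

```text
time: 4.45
tcp_pos: [505.3, 210.9, 55.5]
ee_rot: [[-0.001, 1.0, -0.006], [1.0, 0.001, -0.002], [-0.002, -0.006, -1.0]]
force: [-10.8, -1.8, 12.1]
opening: 0.156
grasp_force: 31.0
```

Call:
arm_command --gripper '[0,0,0,0,0]' --pt "5 1 0" --pt "5 1 0" --pt "3 0.5 0" --pt "2 0.5 0" --pt "0 0 0" --yaw '[0,0,0,0,0]'

```text
time: 5.08
tcp_pos: [507.5, 227.1, 55.4]
ee_rot: [[-0.002, 1.0, -0.007], [1.0, 0.002, 0.001], [0.001, -0.007, -1.0]]
force: [-13.9, 2.6, 11.4]
opening: 0.156
grasp_force: 30.3
```

Run:
```python
from h import *
p=imaging.grab_frame("side");a=p["pixels"]
for t,z in(("pin",92),("pad",32),("pivot",12)):
    for r in spotter.tip_of(p,t)[:2]: print(t,np.round(r["at"]),round(r["confidence"],2),at_z(p,r["at"],z).round(1))
q=imaging.grab_frame("scene")
for t,z in(("pin",92),("pad",32),("pivot",12)):
    for r in spotter.tip_of(q,t)[:2]: print(t,np.round(r["at"]),round(r["confidence"],2),at_z(q,r["at"],z).round(1))
m=np.vstack([cv2.resize(x,(560,290),interpolation=cv2.INTER_CUBIC) for x in(a[120:220,250:443],q["pixels"][150:270,330:562])])
cv2.imwrite("pics/c2.png",m)
```

```text
pin [295. 122.] 0.94 [512.3 217.2  92. ]
pin [272. 288.] 0.69 [ 428.8 -244.1   92. ]
pad [314. 155.] 0.54 [550.8 164.   32. ]
pivot [344. 150.] 0.68 [628.5 200.6  12. ]
pin [438. 178.] 0.94 [512.  220.5  92. ]
pad [416. 215.] 0.54 [548.8 147.7  32. ]
pivot [452. 239.] 0.63 [631.8 194.3  12. ]
```

View pics/c2.png

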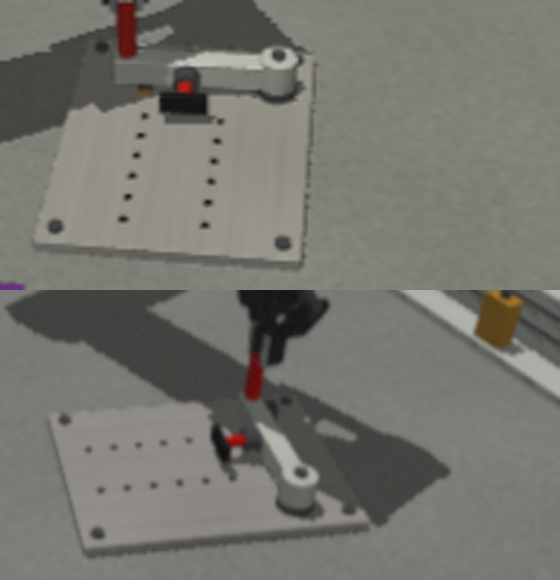

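The arm is close to home: the pin is at about (512,219) and should be at (510,222.6). The fingers hold it only by the pad edge and may be slipping, so I'll push the pin from behind with closed fingers.

Call:
arm_command --gripper '[45,45,45,45,45,0,0,0]' --pt "0 0 0" --pt "0 0 0" --pt "0 0 -15" --pt "0 0 -30" --pt "-20 3 0" --pt "-17 0 0" --pt "0 0 0" --pt "0 0 0" --yaw '[0,0,0,0,0,0,0,0]'

```text
time: 6.48
tcp_pos: [513.7, 188.5, 99.6]
ee_rot: [[0.001, 1.0, -0.001], [1.0, -0.001, -0.0], [-0.0, -0.001, -1.0]]
force: [0.3, 0.7, 0.2]
opening: -0.003
grasp_force: 0.0
```

Call:
arm_command --gripper '[0,0,0,0,0,0]' --pt "0 0 20" --pt "0 0 15" --pt "0 0 5" --pt "4 0 0" --pt "4 0 0" --pt "2 0 0" --yaw '[0,0,0,0,0,0]'

```text
time: 7.22
tcp_pos: [514.4, 199.2, 60.9]
ee_rot: [[-0.0, 1.0, 0.001], [1.0, 0.0, 0.0], [0.0, 0.001, -1.0]]
force: [0.5, -0.1, -0.3]
opening: -0.002
grasp_force: 0.0
```

Call:
arm_command --gripper '[0,0,0,0]' --pt "2 0 0" --pt "2 0 0" --pt "1 0 0" --pt "0 0 0" --yaw '[0,0,0,0]'

```text
time: 7.72
tcp_pos: [514.0, 203.7, 60.2]
ee_rot: [[-0.0, 1.0, 0.0], [1.0, 0.0, -0.0], [-0.0, 0.0, -1.0]]
force: [-0.1, 0.2, 0.1]
opening: -0.0
grasp_force: 0.1
```

Call:
arm_command --gripper '[0,0,0,0]' --pt "2 0 0" --pt "2 0 0" --pt "1 0 0" --pt "0 0 0" --yaw '[0,0,0,0]'

```text
time: 8.22
tcp_pos: [514.2, 208.7, 60.6]
ee_rot: [[0.0, 1.0, 0.001], [1.0, -0.0, 0.0], [0.0, 0.001, -1.0]]
force: [-1.0, -0.3, 2.1]
opening: 0.001
grasp_force: 1.3
```

Call:
arm_command --gripper '[0,0,0,0]' --pt "1.5 0 0" --pt "1 0 0" --pt "1 0 0" --pt "0 0 0" --yaw '[0,0,0,0]'

```text
time: 8.72
tcp_pos: [514.4, 212.1, 60.7]
ee_rot: [[0.0, 1.0, 0.001], [1.0, -0.0, -0.0], [-0.0, 0.001, -1.0]]
force: [0.0, -4.3, 5.4]
opening: 0.003
grasp_force: 2.7
```

Run:
```python
from h import *
p=imaging.grab_frame("side");a=p["pixels"]
q=imaging.grab_frame("scene")
for k in(p,q):
  for t,z in(("pin",92),("pad",32),("pivot",12)):
    for r in spotter.tip_of(k,t)[:1]: print(t,np.round(r["at"],1),round(r["confidence"],2),at_z(k,r["at"],z).round(1))
m=np.vstack([cv2.resize(x,(720,290),interpolation=cv2.INTER_CUBIC) for x in(a[120:180,270:419],q["pixels"][160:260,380:628])])
cv2.imwrite("pics/c3.png",m)
```

```text
pin [295.7 120.3] 0.92 [514.7 225.3  92. ]
pad [293.4 120.6] 0.73 [516.2 314.7  32. ]
pivot [348.  150.1] 0.95 [638.9 200.1  12. ]
pin [438.3 175.5] 0.9 [502.9 226.1  92. ]
pad [418.1 211.7] 0.52 [540.7 158.8  32. ]
pivot [452.6 239. ] 0.94 [632.3 194.8  12. ]
```

View pics/c3.png

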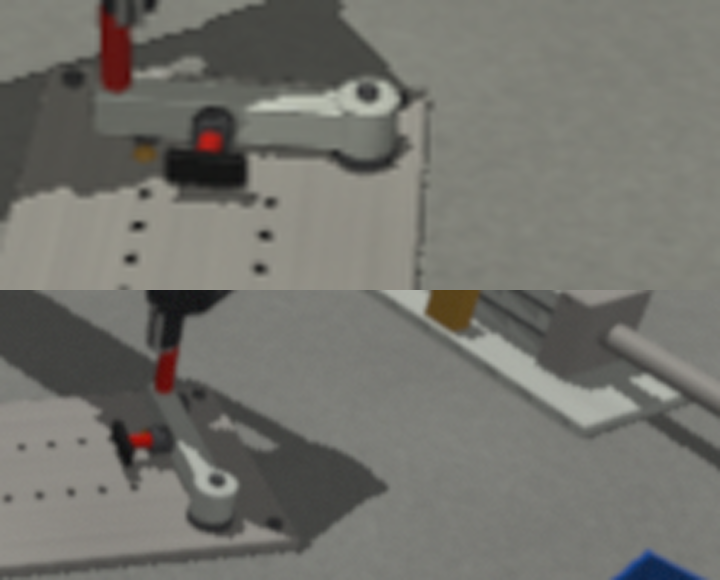

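The pin has moved on by about 6 mm, to y ≈ 225. The ball shows in front of the bar at (145,153). I'll keep pushing until it reaches a firm stop.

Call:
arm_command --gripper '[0,0,0,0,0]' --pt "1 0 0" --pt "1 0 0" --pt "1 0 0" --pt "0 0 0" --pt "0 0 0" --yaw '[0,0,0,0,0]'

```text
time: 9.75
tcp_pos: [514.5, 215.0, 60.8]
ee_rot: [[0.0, 1.0, 0.001], [1.0, -0.0, -0.0], [-0.0, 0.001, -1.0]]
force: [0.5, -4.3, 4.8]
opening: 0.001
grasp_force: 2.8
```

Call:
arm_command --gripper '[0,0,0,0,0]' --pt "1 0 0" --pt "1 0 0" --pt "1 0 0" --pt "0 0 0" --pt "0 0 0" --yaw '[0,0,0,0,0]'

```text
time: 10.38
tcp_pos: [514.5, 218.0, 60.8]
ee_rot: [[0.0, 1.0, 0.001], [1.0, -0.0, -0.0], [-0.0, 0.001, -1.0]]
force: [0.4, -4.2, 5.9]
opening: -0.001
grasp_force: 2.8
```

Call:
arm_command --gripper '[0,0,0,0,0,0]' --pt "1 0 0" --pt "1 0 0" --pt "1 0 0" --pt "1 0 0" --pt "0 0 0" --pt "0 0 0" --yaw '[0,0,0,0,0,0]'

```text
time: 11.12
tcp_pos: [514.6, 222.0, 60.8]
ee_rot: [[0.0, 1.0, 0.001], [1.0, -0.0, -0.0], [-0.0, 0.001, -1.0]]
force: [0.3, -3.4, 5.1]
opening: 0.003
grasp_force: 2.9
```

Run:
```python
from h import *
for n in("side","scene","side","scene"):
  k=imaging.grab_frame(n)
  for t,z in(("pin",92),("pivot",12)):
    for r in spotter.tip_of(k,t)[:1]: print(n,t,np.round(r["at"],1),round(r["confidence"],2),at_z(k,r["at"],z).round(1))
```

```text
side pin [293.8 122.3] 0.86 [509.5 217.6  92. ]
side pivot [346.7 151.1] 0.74 [635.  196.5  12. ]
scene pivot [449.6 237.3] 0.76 [625.1 191.8  12. ]
side pin [295.7 120.9] 0.92 [514.5 222.8  92. ]
side pivot [343.6 151.1] 0.91 [627.5 197.5  12. ]
scene pin [441.  176.3] 0.86 [508.1 230.1  92. ]
scene pivot [452.8 238.4] 0.72 [630.8 196.3  12. ]
```

Run:
```python
from h import *
p=imaging.grab_frame("side");a=p["pixels"]
q=imaging.grab_frame("scene")
for k in(p,q):
  h=cv2.cvtColor(k["pixels"],cv2.COLOR_BGR2HSV);m=((h[...,0]<8)|(h[...,0]>172))&(h[...,1]>150)&(h[...,2]>50)
  n,l,s,c=cv2.connectedComponentsWithStats(m.astype(np.uint8))
  for i in range(1,n):
    if s[i,4]>15: print(s[i],c[i].round(1))
m=np.vstack([cv2.resize(x,(720,290),interpolation=cv2.INTER_CUBIC) for x in(a[110:170,260:409],q["pixels"][140:240,380:628])])
cv2.imwrite("pics/c4.png",m)
P=dict(side=p,scene=q)
for ang in(1.43,1.5,1.571):
  th=np.radians(-13.69);d=th-np.pi/2-ang
  for z in(44,92): 
    X=[631.5+125*np.cos(d),193+125*np.sin(d),z];print(ang,np.round(X),proj(p,X).round(1),proj(q,X).round(1))
```

```text
[291 121   6  18  90] [293.3 130. ]
[311 147   5   5  19] [313.1 148.8]
[434 181   7  14  73] [436.7 187.8]
[424 209   9   5  35] [428.3 211.2]
[188 278  14   5  22] [194.3 280.7]
1.43 [507. 205.  44.] [293.9 142.2] [428.9 195.2]
1.43 [507. 205.  92.] [293.3 125.4] [431.4 178.3]
1.5 [508. 214.  44.] [294.  140.1] [432.3 194.7]
1.5 [508. 214.  92.] [293.4 123.2] [434.9 177.8]
1.571 [510. 223.  44.] [294.4 137.9] [436.  194.3]
1.571 [510. 223.  92.] [293.8 121.1] [438.6 177.4]
```

View pics/c4.png

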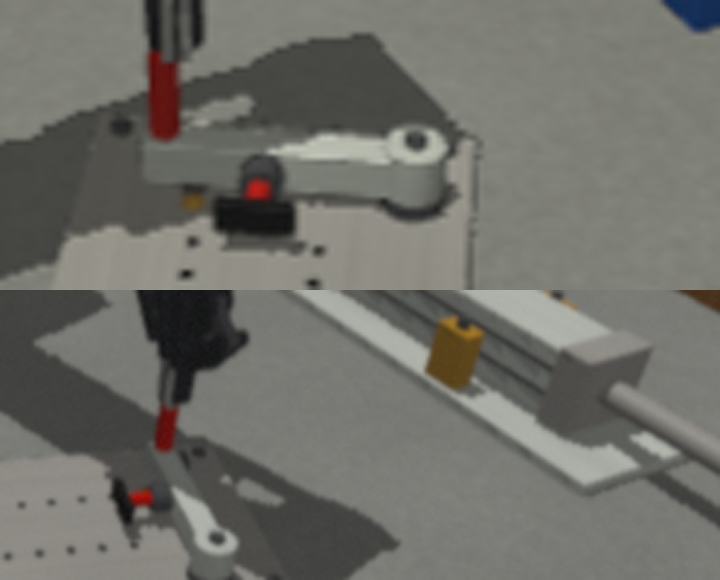

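Run:
```python
from h import *
p=imaging.grab_frame("side");q=imaging.grab_frame("scene");w=imaging.grab_frame("wrist")
s=telemetry.state();T=s["tcp_pos"];print(T,proj(p,T),proj(q,T),s["force"])
c1,d1=ray(p,(296,121));c2,d2=ray(q,(441,178))
t=np.linalg.lstsq(np.c_[d1,-d2],c2-c1,rcond=None)[0];print(c1+d1*t[0],c2+d2*t[1])
cv2.imwrite("pics/w1.png",w["pixels"])
```

```text
[514.54820466 222.00928321  60.82433273] [296.109335   132.11215244] [437.67571737 189.56350167] [-0.2042197  -4.47941508  5.74442808]
[515.32782864 224.54890971  90.49115249] [514.79519049 225.8717174   92.40327954]
```

View pics/w1.png

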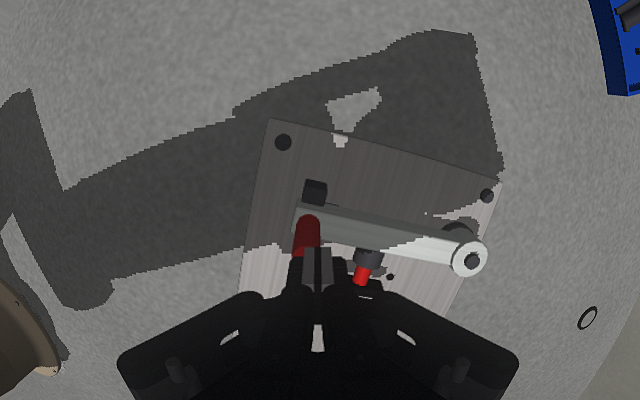

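Run:
```python
from h import *
p=imaging.grab_frame("side");q=imaging.grab_frame("scene")
for z in(200,213,230,245): print(z,proj(p,[525-43,0,z]).round(),proj(p,[525+43,0,z]).round(),proj(q,[525-43,0,z]).round(),proj(q,[525+43,0,z]).round())
s=telemetry.state();print(s["joint_positions"],s["ee_rot"])
```

```text
200 [289. 140.] [335. 137.] [345. 149.] [362. 169.]
213 [288. 134.] [335. 131.] [345. 143.] [362. 164.]
230 [288. 127.] [336. 123.] [345. 136.] [362. 156.]
245 [288. 119.] [336. 116.] [345. 129.] [363. 149.]
[ 1.95836660e+01  1.36534308e+01  8.46838279e+01 -4.20579191e-02
  8.15933925e+01  1.96072127e+01] [[ 3.04284543e-04  9.99998996e-01  1.38378194e-03]
 [ 9.99999915e-01 -3.03899509e-04 -2.78449369e-04]
 [-2.78028559e-04  1.38386655e-03 -9.99999004e-01]]
```

The reported TCP lies about 31 mm below the real fingertips: the tips triangulate to z ≈ 91 while it reports 61, and the start picture agrees. So the closed fingers slid across the pin's top. From here I use real tip z = TCP z + 31. I'll back off, go lower and push the pin properly.

Call:
arm_command --gripper '[0,0,0,0,0,0,0,0]' --pt "0 0 -10" --pt "-25 -4 0" --pt "-23 0 0" --pt "0 0 20" --pt "0 0 25" --pt "6 0 0" --pt "6 0 0" --pt "6 0 0" --yaw '[0,0,0,0,0,0,0,0]'

```text
time: 13.08
tcp_pos: [510.7, 193.2, 26.6]
ee_rot: [[-0.0, 1.0, 0.002], [1.0, 0.0, 0.001], [0.001, 0.002, -1.0]]
force: [0.1, -0.3, -0.6]
opening: 0.001
grasp_force: 0.0
```

Call:
arm_command --gripper '[0,0,0,0,0,0,0]' --pt "3 0 0" --pt "2 0 0" --pt "2 0 0" --pt "2 0 0" --pt "1 0 0" --pt "0 0 0" --pt "0 0 0" --yaw '[0,0,0,0,0,0,0]'

```text
time: 13.95
tcp_pos: [510.0, 202.1, 25.2]
ee_rot: [[0.0, 1.0, 0.0], [1.0, -0.0, -0.0], [-0.0, 0.0, -1.0]]
force: [-0.0, 0.1, 0.2]
opening: -0.001
grasp_force: 0.0
```

Call:
arm_command --gripper '[0,0,0,0,0,0]' --pt "1 0 0" --pt "1 0 0" --pt "1 0 0" --pt "1 0 0" --pt "0 0 0" --pt "0 0 0" --yaw '[0,0,0,0,0,0]'

```text
time: 14.7
tcp_pos: [510.0, 204.9, 25.2]
ee_rot: [[0.001, 1.0, -0.0], [1.0, -0.001, -0.002], [-0.002, -0.0, -1.0]]
force: [-1.4, -6.0, 1.9]
opening: -0.001
grasp_force: 3.2
```

Call:
arm_command --gripper '[0,0,0,0]' --pt "1 0 0" --pt "1 0 0" --pt "0 0 0" --pt "0 0 0" --yaw '[0,0,0,0]'

```text
time: 15.2
tcp_pos: [510.0, 205.0, 25.2]
ee_rot: [[0.001, 1.0, -0.001], [1.0, -0.002, -0.006], [-0.006, -0.001, -1.0]]
force: [-2.4, -15.0, 4.4]
opening: 0.001
grasp_force: 7.4
```

The arm is home: it hit a solid stop at 15 N with the pin at y ≈ 224. Now to the block.

Call:
arm_command --gripper '[0,0,0,85,85,85,85,85]' --pt "-12 0 0" --pt "0 0 -50" --pt "0 0 -50" --pt "-45 -10 0" --pt "-50 -10 0" --pt "-50 -10 0" --pt "-50 -10 0" --pt "-50 -10 0" --yaw '[0,0,0,0,0,0,0,0]'

```text
time: 16.2
tcp_pos: [459.6, -50.2, 125.4]
ee_rot: [[-0.0, 1.0, 0.001], [1.0, 0.0, 0.0], [0.0, 0.001, -1.0]]
force: [0.0, -0.7, -0.0]
opening: 0.996
grasp_force: 0.0
```

Call:
arm_command --gripper '[85,85,85,85,85,85,85]' --pt "-45 -10 0" --pt "-45 -10 0" --pt "-38 -10 0" --pt "0 0 0" --pt "0 0 0" --pt "0 0 0" --pt "0 0 0" --yaw '[0,0,0,-8,-8,0,0]'

```text
time: 17.08
tcp_pos: [430.1, -176.7, 125.2]
ee_rot: [[-0.273, 0.962, 0.0], [0.962, 0.273, 0.0], [0.0, 0.0, -1.0]]
force: [0.4, -0.4, -0.1]
opening: 0.994
grasp_force: 0.0
```

Run:
```python
from h import *
w=imaging.grab_frame("wrist");cv2.imwrite("pics/w2.png",w["pixels"])
K=np.array(w["mtx"]);print(K);c=-np.array(w["R"]).T@np.array(w["t"]);print(c,telemetry.state()["tcp_pos"])
def wz(uv,z):
    v=(np.array(uv)-K[:2,2])/K[[0,1],[0,1]];r=np.hypot(*v);d=np.array([*(v/r*np.sin(r)),np.cos(r)]);d=np.array(w["R"]).T@d
    return (c+d*(z-c[2])/d[2]).round(1)
for r in spotter.tip_of(w,"block")[:2]:print(r,wz(r["at"],0))
for r in spotter.find_in(w,"block")[:2]:print(r)
```

```text
[[309.70691629   0.         317.35639368]
 [  0.         309.70691629 201.26246339]
 [  0.           0.           1.        ]]
[408.13091155 -99.45946863 299.59217537] [ 430.07365382 -176.63240755  125.2098255 ]
{'at': [315.8, 183.7], 'confidence': 0.89} [ 428.2 -177.4   -0. ]
{'at': [300.4, 67.6], 'confidence': 0.65} [383.1 -71.3   0. ]
{'rect': [257.2, 26.8, 344.5, 100.4], 'confidence': 0.8}
{'rect': [281.5, 168.0, 357.3, 227.5], 'confidence': 0.68}
```

View pics/w2.png

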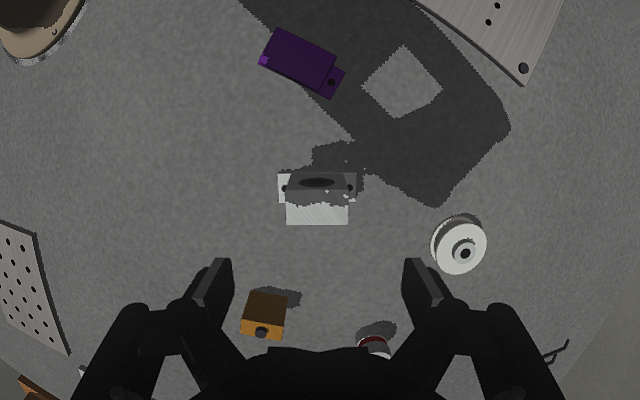

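The block at (317,205) is square to the fingers and centred between them at (225/408). It is at about (429,−177). Descend and grip.

Call:
arm_command --gripper '[85,85,85,85,85,85]' --pt "0 0 40" --pt "0 0 40" --pt "0 0 25" --pt "0 0 15" --pt "0 0 10" --pt "0 0 5" --yaw '[0,0,0,0,0,0]'

```text
time: 17.98
tcp_pos: [430.4, -176.9, -9.7]
ee_rot: [[-0.276, 0.961, 0.001], [0.961, 0.276, -0.0], [-0.0, 0.001, -1.0]]
force: [-0.8, -0.7, -0.3]
opening: 0.99
grasp_force: 0.0
```

Call:
arm_command --gripper '[0,0,0,0,0,0]' --pt "0 0 2" --pt "0 0 0" --pt "0 0 0" --pt "0 0 0" --pt "0 0 0" --pt "0 0 0" --yaw '[0,0,0,0,0,0]' --grip_force 60

```text
time: 18.73
tcp_pos: [430.5, -177.1, -11.1]
ee_rot: [[-0.276, 0.961, 0.001], [0.961, 0.276, -0.001], [-0.001, 0.001, -1.0]]
force: [-0.4, -0.4, 5.4]
opening: 0.578
grasp_force: 63.7
```

The grip reads 49.4 mm, which matches the upright. Lift, carry and turn.

Call:
arm_command --gripper '[0,0,0,0,0,0,0,0]' --pt "0 0 -10" --pt "0 0 -25" --pt "0 0 -30" --pt "0 0 -25" --pt "17 12 0" --pt "30 21 0" --pt "35 25 0" --pt "35 25 0" --yaw '[0,0,0,0,0,0,0,0]'

```text
time: 19.73
tcp_pos: [477.2, -40.1, 77.8]
ee_rot: [[-0.275, 0.961, -0.001], [0.961, 0.275, 0.0], [0.001, -0.001, -1.0]]
force: [0.1, -0.6, -3.8]
opening: 0.579
grasp_force: 63.3
```

Call:
arm_command --gripper '[0,0,0,0,0,0,0,0]' --pt "35 25 0" --pt "35 25 0" --pt "35 25 0" --pt "30 21 0" --pt "15 11 0" --pt "0 0 0" --pt "0 0 0" --pt "0 0 0" --yaw '[0,0,0,0,0,9.9,9.9,9.9]'

```text
time: 20.72
tcp_pos: [538.6, 131.7, 77.7]
ee_rot: [[0.243, 0.97, -0.001], [0.97, -0.243, -0.001], [-0.001, -0.001, -1.0]]
force: [0.6, 0.8, -3.4]
opening: 0.575
grasp_force: 63.4
```

```bash
cat >> h.py <<'E'
def wz(w,uv,z):
    K=np.array(w["mtx"]);c=-np.array(w["R"]).T@np.array(w["t"])
    v=(np.array(uv)-K[:2,2])/K[[0,1],[0,1]];r=np.hypot(*v);d=np.array([*(v/r*np.sin(r)),np.cos(r)]);d=np.array(w["R"]).T@d
    return c+d*(z-c[2])/d[2]
E
python3 - <<'E'
from h import *
w=imaging.grab_frame("wrist");cv2.imwrite("pics/w3.png",w["pixels"]);np.savez("w3.npz",**{k:np.array(w[k]) for k in("mtx","R","t")})
for n,z in(("pad",32),("pin",92),("pivot",12),("plate",0),("block",75)):
  for r in spotter.tip_of(w,n)[:1]:print(n,np.round(r["at"],1),round(r["confidence"],2),wz(w,r["at"],z).round(1))
E
```

```text
pad [312.8 170.2] 0.85 [542.8 162.7  32. ]
pin [223.  103.3] 0.79 [510.4 222.6  92. ]
pivot [411.1  97.9] 0.63 [630.5 197.3  12. ]
plate [322.9 184.6] 0.91 [545.7 141.7   0. ]
block [316.6 244.6] 0.86 [536.3 124.6  75. ]
```

View pics/w3.png

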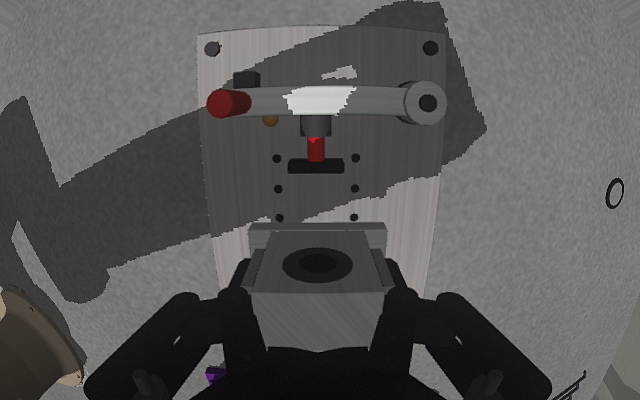

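The wrist view shows pad centre at column 316, block bore and foot centre at 317, and edges parallel. The pin is at (510.4,222.6), i.e. home. Lower the block.

Call:
arm_command --gripper '[0,0,0,0,0,0]' --pt "0 0 20" --pt "0 0 30" --pt "0 0 18" --pt "0 0 5" --pt "0 0 2" --pt "0 0 0" --yaw '[0,0,0,0,0,0]'

```text
time: 21.78
tcp_pos: [539.8, 132.4, 4.2]
ee_rot: [[0.237, 0.972, 0.002], [0.972, -0.237, 0.0], [0.001, 0.002, -1.0]]
force: [0.8, -0.3, -3.1]
opening: 0.577
grasp_force: 63.2
```

Call:
arm_command --gripper '[0,0,0,0]' --pt "0 0 1" --pt "0 0 0.5" --pt "0 0 0" --pt "0 0 0" --yaw '[0,0,0,0]'

```text
time: 22.28
tcp_pos: [539.1, 132.3, 1.8]
ee_rot: [[0.237, 0.972, 0.0], [0.972, -0.237, -0.0], [0.0, 0.0, -1.0]]
force: [-0.1, 0.5, -3.5]
opening: 0.581
grasp_force: 63.2
```

Call:
arm_command --gripper '[0,0,0,0]' --pt "0 0 0.7" --pt "0 0 0.5" --pt "0 0 0.3" --pt "0 0 0" --yaw '[0,0,0,0]'

```text
time: 22.78
tcp_pos: [539.2, 132.3, 0.9]
ee_rot: [[0.237, 0.972, 0.0], [0.972, -0.237, 0.0], [0.0, 0.0, -1.0]]
force: [-6.7, -0.3, 6.3]
opening: 0.581
grasp_force: 64.0
```

Call:
arm_command --gripper '[0,0,0,0,0,0,0]' --pt "0 0 -0.7" --pt "3 0 0" --pt "3 0 0" --pt "3 0 0" --pt "2 0 0" --pt "1 0 0" --pt "0 0 0" --yaw '[0,0,0,0,0,0,0]'

```text
time: 23.65
tcp_pos: [542.1, 144.2, 1.0]
ee_rot: [[0.237, 0.972, 0.001], [0.972, -0.237, 0.0], [0.001, 0.0, -1.0]]
force: [-0.7, -0.9, 0.5]
opening: 0.578
grasp_force: 63.6
```

Call:
arm_command --gripper '[0,0,0,0,0]' --pt "1 0 0" --pt "1 0 0" --pt "1 0 0" --pt "0 0 0" --pt "0 0 0" --yaw '[0,0,0,0,0]'

```text
time: 24.28
tcp_pos: [542.7, 146.9, 1.0]
ee_rot: [[0.237, 0.972, 0.0], [0.972, -0.237, 0.0], [0.0, 0.0, -1.0]]
force: [-0.1, -2.6, -0.0]
opening: 0.578
grasp_force: 63.7
```

Call:
arm_command --gripper '[0,0,0,0,0]' --pt "1 0 0" --pt "1 0 0" --pt "1 0 0" --pt "0 0 0" --pt "0 0 0" --yaw '[0,0,0,0,0]'

```text
time: 24.9
tcp_pos: [543.1, 148.6, 1.0]
ee_rot: [[0.237, 0.971, -0.001], [0.971, -0.237, -0.002], [-0.002, -0.0, -1.0]]
force: [-3.2, -8.0, 3.1]
opening: 0.581
grasp_force: 64.0
```

Call:
arm_command --gripper '[0,0,0,0,0]' --pt "1 0 0" --pt "1 0 0" --pt "1 0 0" --pt "0 0 0" --pt "0 0 0" --yaw '[0,0,0,0,0]'

```text
time: 25.52
tcp_pos: [543.6, 151.0, 1.0]
ee_rot: [[0.237, 0.971, -0.001], [0.971, -0.237, -0.003], [-0.003, -0.001, -1.0]]
force: [-3.6, -8.8, 4.5]
opening: 0.578
grasp_force: 64.1
```

Call:
arm_command --gripper '[0,0,0,0,0,0]' --pt "1 0 0" --pt "1 0 0" --pt "1 0 0" --pt "0.5 0 0" --pt "0 0 0" --pt "0 0 0" --yaw '[0,0,0,0,0,0]'

```text
time: 26.28
tcp_pos: [544.3, 153.7, 1.0]
ee_rot: [[0.238, 0.971, -0.002], [0.971, -0.238, -0.004], [-0.005, -0.001, -1.0]]
force: [-5.3, -12.6, 5.1]
opening: 0.579
grasp_force: 64.2
```

Run:
```python
from h import *
p=imaging.grab_frame("wrist");w=p["pixels"];q=imaging.grab_frame("side")["pixels"]
cv2.imwrite("pics/c5.png",np.vstack([cv2.resize(w[60:240,190:440],(600,432)),cv2.resize(q[120:185,270:465],(600,168),interpolation=cv2.INTER_CUBIC)][:2]))
```

```text
(no output)
```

View pics/c5.png

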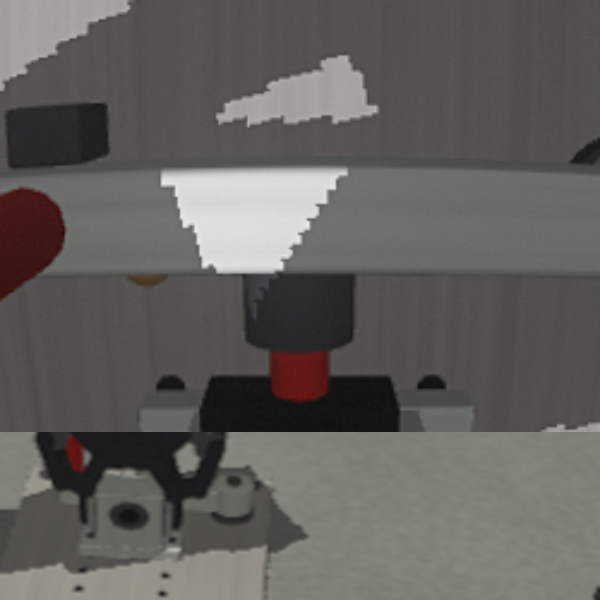

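About half of the red band shows between the boss (row 350) and the pad (row 395). The pad at column 300 and the foot at about 306 agree to roughly 1 mm, and the force is steady. Now hold it.

Call:
arm_command --gripper '[0,0,0,0,0,0,0,0]' --pt "0 0 0" --pt "0 0 0" --pt "0 0 0" --pt "0 0 0" --pt "0 0 0" --pt "0 0 0" --pt "0 0 0" --pt "0 0 0" --yaw '[0,0,0,0,0,0,0,0]'

```text
time: 27.38
tcp_pos: [544.3, 153.7, 1.0]
ee_rot: [[0.238, 0.971, -0.002], [0.971, -0.238, -0.004], [-0.005, -0.001, -1.0]]
force: [-5.0, -11.7, 5.8]
opening: 0.58
grasp_force: 64.2
```

Call:
arm_command --gripper '[0,0,0,0,0,0,0,0]' --pt "0 0 0" --pt "0 0 0" --pt "0 0 0" --pt "0 0 0" --pt "0 0 0" --pt "0 0 0" --pt "0 0 0" --pt "0 0 0" --yaw '[0,0,0,0,0,0,0,0]'

```text
time: 28.38
tcp_pos: [544.3, 153.7, 1.0]
ee_rot: [[0.238, 0.971, -0.002], [0.971, -0.238, -0.004], [-0.005, -0.001, -1.0]]
force: [-5.9, -13.4, 6.0]
opening: 0.578
grasp_force: 64.2
```

```bash
python3 -c "
from workcell import robot;print(robot.sign_off())"
```

```text
the job is handed in; nothing more can be done
None
```

The job is handed in, but no verdict came back: the stop arm is home, and the block is square and centred on the pad (within about 1 mm), held at roughly 10–14 N with the red band about half covered; the coupling, pulley and clamp block were not touched.

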